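# Check the catches of three lens cases

### The arm

A 7-joint arm with a two-finger parallel gripper is mounted at the origin on the work surface. World frame = base frame: x ahead of the robot, y to its left, z up, the work surface at z = 0. Lengths are in m, angles in rad, forces in N, time in s.
With the tool pointing down it reaches from about 0.425 to 0.925 m from the base axis. Payload 6.8 kg.
Tool frame: the origin (TCP) lies midway between the tips of the shut fingers; the grasp point (between the pads) lies r.grip_point_offset behind it (r.grip_point_offset is the distance from the TCP to the grasp point, in m); z points along the fingers, y is the line along which they close (so a half turn about z gives the same grasp; the last joint's range is limited). The gripper opens to 85 mm and grips with 20 to 120 N. Pads are 22 mm wide; open, the fingers measure 114 mm over their backs; the gripper's body (76 mm by 85 mm) begins 54 mm behind the grasp point. The pads swing forward as they close: fully open they stand 13 mm farther back than shut.
Start: joints at [-1.239, 0.477, 0.022, 1.555, -0.011, 1.109, -0.083], TCP at [0.287, 0.611, 0.231] pointing down, gripper open.
Joint ranges: [-2.96, 2.96], [-0.34, 2.1], [-1.41, 1.46], [0.24, 2.44], [-1.37, 4.51], [0.17, 1.92], [-2.96, 2.96]. Speed limits (rad/s): [2.39, 2.39, 3.14, 3.14, 3.14, 3.14, 3.14].

### API

Orientations are given as a rotation vector (axis times angle).
In Python, from bench import r gives the robot as it stands. The module is installed in compiled form; this text tells all that it offers.
- The arm moves only by the shell command python3 -m crank 'ROWS' [FORCE]. ROWS is JSON, a list of rows, each a list of 5 numbers: the shift along the world's x, y, z in units of 200 mm (1.0 is 200 mm), then the turn about the world's z in units of 45 degrees (1.0 is 45 degrees), then the opening, from -1 (shut) to 1 (fully open). In form: [[dx, dy, dz, turn, jaw], ...]. A call has 1 to 8 rows; each row shifts and turns the commanded pose from where the row before left it; what a row does not reach is not made up. A row lasts 1/12 s, in which the tool goes at most 41.7 mm and 7.16 degrees, less where a joint would pass 70% of its speed; a pose out of reach is approached as far as the arm can. A call with a number of a shift or a turn outside -1 to 1 is refused whole. A call with a gripper value outside its range is refused whole. The fingers move at their own pace and stop on an object; FORCE is the grip in N (left out, the last holds). Time passes only in rows, so rows that do not move let the fingers close. It gives the time, the measured TCP pose, the force, the opening and the grip force at its end, in the units of the state.
- r.get_obs(): the state, without advancing time (a new reading comes with each control period).
- r.grab_frame(name): name is "side" or "top" or "wrist"; returns the picture (384x512x3 uint8, blue, green, red); there is no depth.
- r.camera_model(name): a dict with "fx", "fy", "cx", "cy" (pixels), "distortion" ([k1, k2, p1, p2, k3] as OpenCV has them; the pictures are not rectified), "R" (3x3) and "t" (3): a world point X has camera coordinates R X + t. Camera axes: x right, y down, z forward; pixel columns grow to the right and rows downward; lengths in m; the calibration is good to about 2 mm. A picture is of the moment at which its call begins: read the wrist's pose just before it. camera_model takes no time and is no camera call; for the wrist camera it gives the pose at the moment of the call.
- r.hand_in(): hands the job in; it is judged then, once.
The state is a dict: "clock": time; "joints": joint angles; "qvel": joint speeds; "tau": joint torques, N m; "tcp_pos": TCP position; "orientation": TCP orientation; "contact_force": force on the tool from outside, world axes, zero at the start; "moment": the same for the moment, N m; "grip_width": finger opening in m; "gripper_force": force on a finger pad.
Only numpy, scipy, OpenCV 4.12 (cv2) and the standard library are available. Lean on these libraries where they do the work, as an engineer would, in place of code of your own. Each camera call takes 0.05 s, during which the arm holds its last target. There are 200 camera calls.

### The job

Some of these three lens cases may be shut without their catch having caught. First tug every lid up by its rib, so that each stands as high as its catch lets it, a loose one visibly ajar; only when all three have been tugged, press each loose lid down by its rib until its catch snaps, so that all three cases end shut and latched. Leave the specimen, the jar and the eyepiece where they are.

Things in the scene. Friction and masses are not known exactly. Their poses are not given: they have to be found in the camera images.
- case_green: Black lens case with green strip and grip rib, fixed to the bench: 140 mm deep (x), 100 mm wide (y), lid top at 74 mm when shut. Origin: centre of underside. x runs from the front (steel catch cover) to the back, where the lid hinges about y at x = +68, z = 66 mm. The catch is hidden inside. To snap it, press down on the rib top to the lid's stop (click at about 11 N, stop at about 13 N).
- grip_green (a point): Top centre of the green grip rib, which stands on the lid near its front edge: 40 mm long in the case's x, 14 mm thick in y, 30 mm tall, top 104 mm above the bench with the lid shut. The point is at case x = -42 mm, 110 mm in front of the hinge line, and moves with the lid. Axes as the case's with the lid shut.
- lid_green (a joint): green lid's angle, rad, grows as it opens; about 0 = shut on its springy gasket, latched or not. Stiff hinge: stays where left, about 3 N at the rib moves it. Latched: 5 mm of play at the rib (to about 0.045), then a dead stop. Loose: lifts freely. Pressed, the catch throws at -0.035 and the lid stops at -0.045, 5 mm below shut; let go, it rises to about 0.
- case_orange: Black lens case with orange strip and grip rib, fixed to the bench: 140 mm deep (x), 100 mm wide (y), lid top at 74 mm when shut. Origin: centre of underside. x runs from the front (steel catch cover) to the back, where the lid hinges about y at x = +68, z = 66 mm. The catch is hidden inside. To snap it, press down on the rib top to the lid's stop (click at about 11 N, stop at about 13 N).
- grip_orange (a point): Top centre of the orange grip rib, which stands on the lid near its front edge: 40 mm long in the case's x, 14 mm thick in y, 30 mm tall, top 104 mm above the bench with the lid shut. The point is at case x = -42 mm, 110 mm in front of the hinge line, and moves with the lid. Axes as the case's with the lid shut.
- lid_orange (a joint): orange lid's angle, rad, grows as it opens; about 0 = shut on its springy gasket, latched or not. Stiff hinge: stays where left, about 3 N at the rib moves it. Latched: 5 mm of play at the rib (to about 0.045), then a dead stop. Loose: lifts freely. Pressed, the catch throws at -0.035 and the lid stops at -0.045, 5 mm below shut; let go, it rises to about 0.
- case_blue: Black lens case with blue strip and grip rib, fixed to the bench: 140 mm deep (x), 100 mm wide (y), lid top at 74 mm when shut. Origin: centre of underside. x runs from the front (steel catch cover) to the back, where the lid hinges about y at x = +68, z = 66 mm. The catch is hidden inside. To snap it, press down on the rib top to the lid's stop (click at about 11 N, stop at about 13 N).
- grip_blue (a point): Top centre of the blue grip rib, which stands on the lid near its front edge: 40 mm long in the case's x, 14 mm thick in y, 30 mm tall, top 104 mm above the bench with the lid shut. The point is at case x = -42 mm, 110 mm in front of the hinge line, and moves with the lid. Axes as the case's with the lid shut.
- lid_blue (a joint): blue lid's angle, rad, grows as it opens; about 0 = shut on its springy gasket, latched or not. Stiff hinge: stays where left, about 3 N at the rib moves it. Latched: 5 mm of play at the rib (to about 0.045), then a dead stop. Loose: lifts freely. Pressed, the catch throws at -0.035 and the lid stops at -0.045, 5 mm below shut; let go, it rises to about 0.
- specimen: Bystander, loose: white granular specimen block 60 x 50 mm, 46 mm tall overall, on a 75 x 60 x 4 mm glass plate. Origin at the centre of the underside.
- jar: Bystander, loose: amber glass jar, 48 mm across, 62 mm tall. Origin at the centre of the underside.
- eyepiece: Bystander, loose: black microscope eyepiece, 48 mm across, 55 mm tall. Origin at the centre of the underside.
Mind the look-alikes: they are no part of the job. Leave any red look-alike of the case_orange alone.

How it is judged:
By the outcome, as a careful person would: the job done as asked, in the order asked, and still so for the second after the job is handed in, with the robot touching nothing.
It also fails if it takes over 64 s, if anything falls off the work surface, if the arm or the gripper's body presses on something with over 40 N, if the wrist force passes 120 N, or if a joint passes its speed limit or range.

## Working session

There is one attempt and no reset: what is moved stays moved. The work goes in short steps, Python scripts to look and compute and a shell command to move; the robot and the scene stay as the last step left them, time stands still between calls to the robot, and variables do not carry over. Pictures are saved under pics/ and viewed, at most 10 in all, crops included, and the job is handed in when it is done.

```bash
mkdir -p pics
python3 - <<'E'
from bench import r
import cv2,numpy as np
o=r.get_obs();print({k:np.round(v,3) for k,v in o.items()}, r.grip_point_offset)
for n in("top","side"):
    f=r.grab_frame(n);cv2.imwrite(f"pics/{n}0.png",f)
    m=r.camera_model(n);print(n,{k:np.round(v,3).tolist() for k,v in m.items()})
E
```

```text
{'clock': np.float64(0.0), 'joints': array([-1.239,  0.478,  0.022,  1.556, -0.011,  1.109, -0.083]), 'qvel': array([-0.001,  0.001, -0.001,  0.001, -0.   , -0.002, -0.   ]), 'tau': array([ 0.0000e+00, -5.9645e+01,  1.6090e+00, -2.8119e+01,  1.3000e-02,
        9.0000e-03, -0.0000e+00]), 'tcp_pos': array([0.287, 0.61 , 0.23 ]), 'orientation': array([-6.850e-01, -3.066e+00,  3.000e-03]), 'contact_force': array([ 0.325, -0.707, -0.498]), 'moment': array([ 0.006, -0.004,  0.019]), 'gripper_force': np.float64(0.0), 'grip_width': np.float64(0.086)} 0.0187
top {'fx': 491.719, 'fy': 491.719, 'cx': 253.998, 'cy': 192.46, 'distortion': [-0.202, 0.0, 0.0, 0.0, 0.0], 'R': [[-0.025, -1.0, -0.001], [-0.993, 0.025, -0.114], [0.114, -0.002, -0.993]], 't': [0.093, 0.564, 1.259]}
side {'fx': 365.326, 'fy': 365.326, 'cx': 254.759, 'cy': 196.14, 'distortion': [-0.026, 0.0, 0.0, 0.0, 0.0], 'R': [[0.713, -0.701, 0.02], [-0.508, -0.536, -0.675], [0.483, 0.471, -0.738]], 't': [-0.323, 0.403, 0.486]}
```

View pics/top0.png

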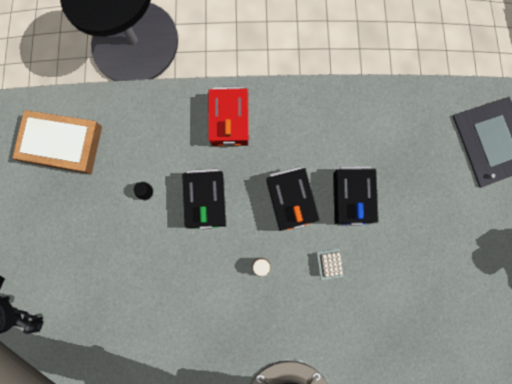

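View pics/side0.png

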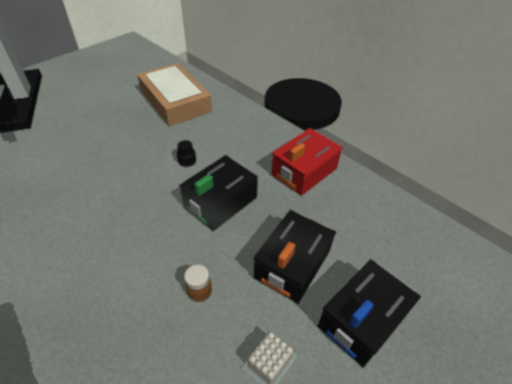

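Top view: ribs at green (203,214), orange (298,213) and blue (361,211). The red look-alike is at (228,117). The fronts face the robot. Next I'll measure the ribs in both views.

```bash
cat > h.py <<'E'
from bench import r
import cv2,numpy as np
from scipy.spatial.transform import Rotation as Ro
HUE={'green':(45,85),'orange':(3,20),'blue':(105,130)}
def ray(m,uv):
    K=np.array([[m['fx'],0,m['cx']],[0,m['fy'],m['cy']],[0,0,1]])
    p=cv2.undistortPoints(np.array(uv,float).reshape(-1,1,2),K,np.array(m['distortion']))[:,0]
    R=np.array(m['R']);d=np.c_[p,np.ones(len(p))]@R
    return -R.T@np.array(m['t']),d
def onz(m,uv,z):
    c,d=ray(m,uv);return c+d*((z-c[2])/d[:,2])[:,None]
def blobs(f,col,amin=20):
    h=cv2.cvtColor(f,cv2.COLOR_BGR2HSV);lo,hi=HUE[col]
    k=cv2.inRange(h,(lo,130,80),(hi,255,255))
    cs,_=cv2.findContours(k,cv2.RETR_EXTERNAL,cv2.CHAIN_APPROX_NONE)
    return sorted([c for c in cs if cv2.contourArea(c)>amin],key=cv2.contourArea,reverse=True)
def yaw_now():
    y=Ro.from_rotvec(r.get_obs()['orientation']).as_matrix()[:,1]
    return np.degrees(np.arctan2(y[1],y[0]))
E
python3 - <<'E'
from h import *
for n in('top','side'):
    f=cv2.imread(f'pics/{n}0.png');m=r.camera_model(n)
    for c in HUE:
        for b in blobs(f,c):
            P=onz(m,b[:,0]+0.0,.104)[:,:2].astype(np.float32)
            rc=cv2.minAreaRect(P);bx=cv2.boxPoints(rc)
            e=max(bx[1]-bx[0],bx[2]-bx[1],key=np.linalg.norm);e*=np.sign(e[0])
            print(n,c,cv2.contourArea(b),cv2.boundingRect(b),np.round(rc[0],4),np.round(np.sort(rc[1]),3),'yaw',np.degrees(np.arctan2(e[1],e[0])).round(1))
print(yaw_now())
E
```

```text
top green 84.0 (200, 206, 7, 17) [0.508  0.2065] [0.015 0.04 ] yaw -0.8
top orange 982.0 (14, 119, 87, 54) [0.706  0.5927] [0.132 0.225] yaw 78.8
top orange 112.0 (224, 118, 8, 19) [0.7267 0.1419] [0.018 0.047] yaw -1.0
top orange 95.5 (293, 205, 10, 18) [ 0.5035 -0.0277] [0.017 0.043] yaw 13.4
top blue 91.0 (357, 202, 7, 17) [ 0.5078 -0.184 ] [0.015 0.04 ] yaw -2.7
side green 185.0 (195, 175, 18, 19) [0.4983 0.1961] [0.032 0.049] yaw 2.3
side orange 245.0 (278, 242, 18, 26) [ 0.4937 -0.033 ] [0.021 0.055] yaw 13.3
side orange 202.5 (289, 142, 17, 20) [0.7121 0.1327] [0.035 0.067] yaw 0.6
side orange 154.0 (189, 282, 22, 19) [0.3418 0.0119] [0.025 0.034] yaw -21.8
side orange 75.0 (276, 173, 21, 18) [0.6266 0.0861] [0.014 0.059] yaw 86.5
side orange 73.5 (262, 278, 28, 19) [ 0.433  -0.0633] [0.008 0.052] yaw -76.6
side blue 234.0 (353, 300, 20, 27) [ 0.4983 -0.1862] [0.016 0.051] yaw -0.2
64.80415222573076
```

```bash
python3 -m crank '[[0.092,-0.168,0,0.047,0.2],[0.092,-0.168,0,0.047,0.2],[0.092,-0.168,0,0.047,0.2],[0.092,-0.168,0,0.047,0.2],[0.092,-0.168,0,0.047,0.2],[0.092,-0.168,0,0.047,0.2],[0.092,-0.168,0,0.047,0.2],[0.092,-0.168,0,0.047,0.2]]' 25; python3 -m crank '[[0.092,-0.168,0,0.047,0.2],[0.092,-0.168,0,0.047,0.2],[0.092,-0.168,0,0.047,0.2],[0.092,-0.168,0,0.047,0.2],[0,0,0,0,0.2],[0,0,0,0,0.2]]'
cat > look.py <<'E'
from h import *
import sys
col,name=sys.argv[1:3];z=float(sys.argv[3]) if len(sys.argv)>3 else .104
o=r.get_obs();m=r.camera_model('wrist');f=r.grab_frame('wrist');cv2.imwrite(f'pics/{name}.png',f)
print('tcp',o['tcp_pos'].round(4),'yaw',yaw_now().round(2),'w',round(float(o['grip_width']),4),'t',o['clock'])
for b in blobs(f,col,100)[:3]:
    P=onz(m,b[:,0]+0.0,z)[:,:2].astype(np.float32)
    rc=cv2.minAreaRect(P);bx=cv2.boxPoints(rc)
    e=max(bx[1]-bx[0],bx[2]-bx[1],key=np.linalg.norm);e*=np.sign(e[0])
    print(cv2.boundingRect(b),np.round(rc[0],4),np.round(np.sort(rc[1]),4),'yaw',np.degrees(np.arctan2(e[1],e[0])).round(1),'cam',ray(m,[[0,0]])[0].round(3))
E
python3 look.py green w1
```

```text
clock: 0.77
tcp_pos: [0.435, 0.34, 0.2311]
orientation: [-0.224, -3.133, 0.001]
contact_force: [-0.0, -0.8, 0.4]
grip_width: 0.0512
gripper_force: 0.0
clock: 1.27
tcp_pos: [0.5091, 0.2046, 0.2311]
orientation: [-0.004, -3.141, 0.002]
contact_force: [-1.3, 0.5, -0.0]
grip_width: 0.0513
gripper_force: 0.0
tcp [0.5091 0.2046 0.2311] yaw 90.05 w 0.0513 t 1.2667
(253, 159, 15, 42) [0.503  0.2081] [0.0136 0.0415] yaw 2.6 cam [0.439 0.207 0.373]
```

View pics/w1.png

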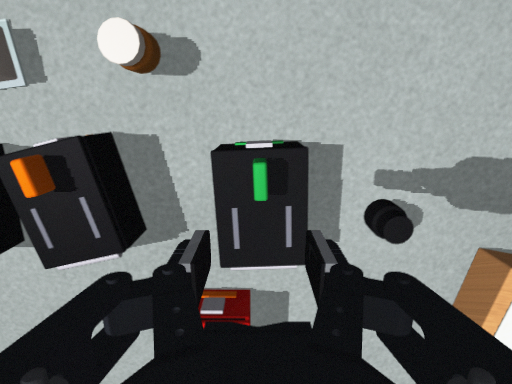

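The wrist view shows the green rib at (260,180), clear of everything, with size 13.6 x 41.5 mm as it should be. Descending to grip it.

```bash
python3 -m crank '[[-0.02,0.015,-0.15,0.033,0.2],[0,0,-0.15,0,0.2],[0,0,-0.15,0,0.2],[0,0,-0.15,0,0.2],[0,0,-0.15,0,0.2],[0,0,0,0,0.2],[0,0,0,0,-1],[0,0,0,0,-1]]' 25; python3 -m crank '[[0,0,0,0,-1],[0,0,0,0,-1],[0,0,0,0,-1],[0,0,0,0,-1]]'
```

```text
clock: 1.98
tcp_pos: [0.5046, 0.2121, 0.0826]
orientation: [-0.048, 3.14, 0.002]
contact_force: [0.4, 0.4, 0.8]
grip_width: 0.0279
gripper_force: 0.0
clock: 2.32
tcp_pos: [0.5048, 0.2067, 0.0828]
orientation: [-0.042, 3.141, -0.006]
contact_force: [0.5, -9.7, -0.5]
grip_width: 0.0134
gripper_force: 29.9
```

```bash
python3 -m crank '[[0,-0.018,0,0,-1],[0,0,0.01,0,-1],[0,0,0.01,0,-1],[0.003,0,0.01,0,-1],[0.003,0,0.01,0,-1],[0,0,0,0,-1],[0,0,0,0,-1]]'
```

```text
clock: 2.9
tcp_pos: [0.5064, 0.2066, 0.0892]
orientation: [-0.045, 3.139, -0.001]
contact_force: [6.9, -2.2, -14.8]
grip_width: 0.0134
gripper_force: 27.3
```

```bash
python3 -m crank '[[0.003,0,0.01,0,-1],[0.003,0,0.01,0,-1],[0,0,0,0,-1],[0,0,0,0,-1]]'; python3 look.py green w2
```

```text
clock: 3.23
tcp_pos: [0.5059, 0.2065, 0.0916]
orientation: [0.046, -3.14, 0.002]
contact_force: [6.8, 0.1, -26.1]
grip_width: 0.0135
gripper_force: 25.5
tcp [0.5059 0.2065 0.0916] yaw 91.69 w 0.0135 t 3.2333
(243, 207, 28, 88) [0.5045 0.2078] [0.0135 0.0489] yaw 2.5 cam [0.436 0.206 0.234]
```

Dead stop at 26 N after about 6 mm, so green is latched. I'll release it and go to orange.

```bash
python3 -m crank '[[0,0,0,0,0.2],[0,0,0,0,0.2],[0,0,0,0,0.2],[0,0,0,0,0.2],[0,0,0.17,0,0.2],[0,0,0.18,0,0.2],[0,0,0.18,0,0.2],[0,0,0.17,0,0.2]]';  python3 -m crank '[[0,-0.147,0,0.032,0.2],[0,-0.147,0,0.032,0.2],[0,-0.147,0,0.032,0.2],[0,-0.147,0,0.032,0.2],[0,-0.147,0,0.032,0.2],[0,-0.147,0,0.032,0.2],[0,-0.147,0,0.032,0.2],[0,-0.147,0,0.032,0.2]]';python3 -m crank '[[0,0,0,0,0.2],[0,0,0,0,0.2]]'; python3 look.py orange w3
```

```text
clock: 3.95
tcp_pos: [0.5066, 0.2072, 0.236]
orientation: [-0.046, 3.14, 0.002]
contact_force: [0.9, 1.1, -0.1]
grip_width: 0.0515
gripper_force: 0.0
clock: 4.62
tcp_pos: [0.5066, -0.0294, 0.2343]
orientation: [-0.363, 3.119, 0.001]
contact_force: [0.5, 0.1, -0.1]
grip_width: 0.0512
gripper_force: 0.0
clock: 4.78
tcp_pos: [0.5067, -0.03, 0.2341]
orientation: [-0.354, 3.12, -0.0]
contact_force: [-0.2, 0.7, -0.4]
grip_width: 0.0511
gripper_force: 0.0
tcp [ 0.5067 -0.03    0.2341] yaw 103.1 w 0.0511 t 4.7833
(253, 156, 15, 43) [ 0.4986 -0.0276] [0.014  0.0423] yaw 13.1 cam [ 0.438 -0.044  0.376]
(340, 52, 31, 44) [0.3893 0.0326] [0.0245 0.0362] yaw 28.9 cam [ 0.438 -0.044  0.376]
```

View pics/w3.png

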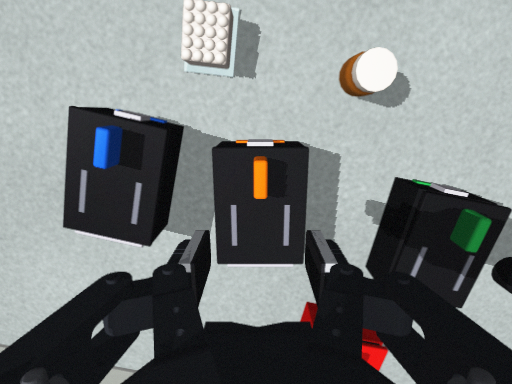

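The orange rib is centred at (260,178) and aligned. Descending.

```bash
python3 -m crank '[[-0.025,0.005,-0.152,0,0.2],[0,0,-0.152,0,0.2],[0,0,-0.152,0,0.2],[0,0,-0.152,0,0.2],[0,0,-0.152,0,0.2],[0,0,0,0,0.2],[0,0,0,0,-1],[0,0,0,0,-1]]' 25; python3 -m crank '[[0,0,0,0,-1],[0,0,0,0,-1],[0,0,0,0,-1],[0,0,0,0,-1]]'; python3 -m crank '[[0,0,0.01,0,-1],[0,0,0.01,0,-1],[0.003,0,0.01,0,-1],[0.003,0,0.01,0,-1],[0,0,0,0,-1],[0,0,0,0,-1]]'
```

```text
clock: 5.5
tcp_pos: [0.5027, -0.0263, 0.0827]
orientation: [-0.362, 3.119, 0.0]
contact_force: [0.8, 0.5, 0.4]
grip_width: 0.0282
gripper_force: 0.0
clock: 5.83
tcp_pos: [0.5035, -0.0282, 0.0831]
orientation: [-0.358, 3.117, -0.002]
contact_force: [2.6, -5.6, 2.3]
grip_width: 0.0136
gripper_force: 30.2
clock: 6.33
tcp_pos: [0.5054, -0.0279, 0.0908]
orientation: [-0.359, 3.115, -0.002]
contact_force: [5.2, -4.3, -3.2]
grip_width: 0.0132
gripper_force: 29.0
```

```bash
python3 -m crank '[[0.004,0.001,0.01,0,-1],[0.004,0.001,0.01,0,-1],[0.004,0.001,0.01,0,-1],[0.004,0.001,0.01,0,-1],[0.004,0.001,0.01,0,-1],[0.004,0.001,0.01,0,-1],[0,0,0,0,-1]]'; python3 look.py orange w4
```

```text
clock: 6.92
tcp_pos: [0.5096, -0.0269, 0.1025]
orientation: [-0.359, 3.117, -0.002]
contact_force: [4.7, -4.3, -4.3]
grip_width: 0.0132
gripper_force: 28.5
tcp [ 0.5096 -0.0269  0.1025] yaw 103.13 w 0.0132 t 6.9167
(242, 199, 31, 91) [ 0.5101 -0.0252] [0.0161 0.0541] yaw 13.3 cam [ 0.441 -0.041  0.245]
(383, 7, 61, 76) [0.3993 0.0204] [0.0252 0.0305] yaw 32.2 cam [ 0.441 -0.041  0.245]
```

Orange lifts freely, so it is loose. I'll release it ajar and go to blue.

```bash
python3 -m crank '[[0,0,0,0,0.2],[0,0,0,0,0.2],[0,0,0,0,0.2],[0,0,0,0,0.2],[0,0,0.16,0,0.2],[0,0,0.16,0,0.2],[0,0,0.17,0,0.2],[0,0,0.17,0,0.2]]';  python3 -m crank '[[0,-0.131,0,-0.048,0.2],[0,-0.131,0,-0.048,0.2],[0,-0.131,0,-0.048,0.2],[0,-0.131,0,-0.048,0.2],[0,-0.131,0,-0.048,0.2],[0,-0.131,0,-0.048,0.2],[0,0,0,0,0.2],[0,0,0,0,0.2]]'; python3 look.py blue w5
```

```text
clock: 7.63
tcp_pos: [0.5069, -0.0258, 0.2347]
orientation: [0.361, -3.12, -0.0]
contact_force: [0.9, -0.2, -0.3]
grip_width: 0.051
gripper_force: 0.0
clock: 8.3
tcp_pos: [0.5071, -0.1845, 0.2333]
orientation: [0.002, -3.141, 0.0]
contact_force: [-0.2, 0.4, -0.2]
grip_width: 0.0513
gripper_force: 0.0
tcp [ 0.5071 -0.1845  0.2333] yaw 90.21 w 0.0513 t 8.3
(250, 159, 14, 43) [ 0.502 -0.184] [0.013  0.0424] yaw 0.2 cam [ 0.437 -0.183  0.376]
```

View pics/w5.png

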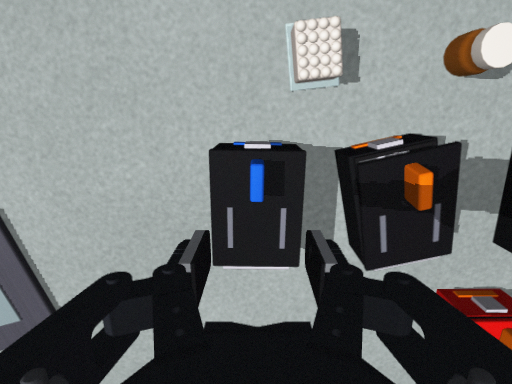

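Orange stands visibly ajar, and the blue rib is aligned at (257,180). Descending on blue.

```bash
python3 -m crank '[[-0.018,0,-0.151,0,0.2],[0,0,-0.151,0,0.2],[0,0,-0.151,0,0.2],[0,0,-0.151,0,0.2],[0,0,-0.151,0,0.2],[0,0,0,0,0.2],[0,0,0,0,-1],[0,0,0,0,-1]]' 25; python3 -m crank '[[0,0,0,0,-1],[0,0,0,0,-1],[0,0,0,0,-1],[0,0,0,0,-1]]'; python3 -m crank '[[0,0,0.01,0,-1],[0,0,0.01,0,-1],[0.003,0,0.01,0,-1],[0.003,0,0.01,0,-1],[0,0,0,0,-1],[0,0,0,0,-1]]'
```

```text
clock: 9.02
tcp_pos: [0.5051, -0.1827, 0.0837]
orientation: [-0.008, 3.14, 0.0]
contact_force: [0.6, -0.0, -0.1]
grip_width: 0.0277
gripper_force: 0.0
clock: 9.35
tcp_pos: [0.5055, -0.1856, 0.0846]
orientation: [-0.002, 3.137, -0.004]
contact_force: [0.8, -5.9, -2.6]
grip_width: 0.0134
gripper_force: 27.8
clock: 9.85
tcp_pos: [0.5078, -0.1857, 0.0929]
orientation: [-0.003, 3.135, -0.005]
contact_force: [4.5, -5.5, -2.6]
grip_width: 0.0134
gripper_force: 27.4
```

Blue is loose too. Lifting further, then releasing.

```bash
python3 -m crank '[[0.004,0,0.01,0,-1],[0.004,0,0.01,0,-1],[0.004,0,0.01,0,-1],[0.004,0,0.01,0,-1],[0.004,0,0.01,0,-1],[0.004,0,0.01,0,-1],[0,0,0,0,-1]]'; python3 -m crank '[[0,0,0,0,0.2],[0,0,0,0,0.2],[0,0,0,0,0.2],[0,0,0,0,0.2],[0,0,0.16,0,0.2],[0,0,0.16,0,0.2],[0,0,0.17,0,0.2],[0,0,0.17,0,0.2]]'; python3 -m crank '[[0,0,0,0,-1],[0,0,0,0,-1],[0,0,0,0,-1],[0,0,0,0,-1],[0,0,0,0,-1],[0,0,0,0,-1]]'; python3 look.py blue w6 .122;python3 - <<'E'
from h import *
a=r.grab_frame('side');cv2.imwrite('pics/side1.png',cv2.resize(a[130:384,150:450],None,fx=2,fy=2))
E
```

```text
clock: 10.43
tcp_pos: [0.5123, -0.1857, 0.1048]
orientation: [-0.003, 3.135, -0.005]
contact_force: [3.4, -6.4, -3.1]
grip_width: 0.0134
gripper_force: 26.7
clock: 11.1
tcp_pos: [0.5095, -0.1829, 0.2358]
orientation: [0.007, -3.141, -0.0]
contact_force: [0.2, -0.4, -0.3]
grip_width: 0.0514
gripper_force: 0.0
clock: 11.6
tcp_pos: [0.5093, -0.183, 0.2332]
orientation: [0.006, -3.139, -0.0]
contact_force: [0.7, 0.2, -0.8]
grip_width: 0.0
gripper_force: 0.0
tcp [ 0.5093 -0.183   0.2332] yaw 90.22 w 0.0 t 11.6
(247, 165, 15, 48) [ 0.5079 -0.1848] [0.0132 0.045 ] yaw 0.3 cam [ 0.439 -0.182  0.376]
```

View pics/side1.png

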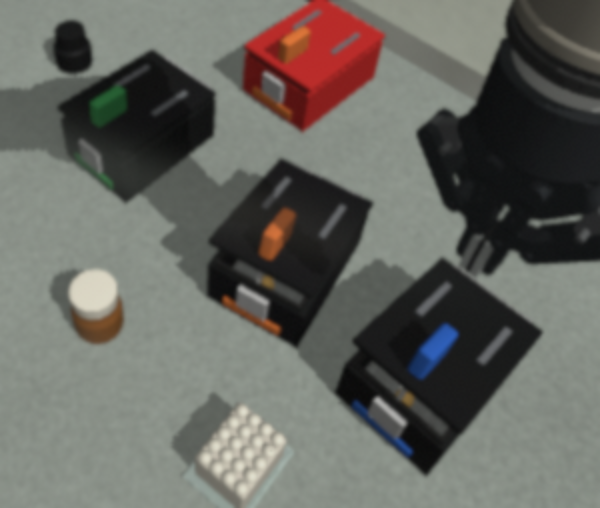

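Blue (435,350) and orange (277,235) are both ajar in the side view, and green is shut. All three are tugged. Now I'll press blue with shut fingers.

```bash
python3 -m crank '[[-0.02,-0.01,-0.12,0,-1],[0,0,-0.12,0,-1],[0,0,-0.12,0,-1],[0,0,-0.12,0,-1],[0,0,-0.025,0,-1],[0,0,-0.025,0,-1],[0,0,-0.025,0,-1],[0,0,-0.025,0,-1]]'; python3 -m crank '[[0,0,-0.02,0,-1],[0,0,-0.02,0,-1],[0,0,-0.02,0,-1],[0,0,0,0,-1]]'
```

```text
clock: 12.37
tcp_pos: [0.5068, -0.1856, 0.1191]
orientation: [-0.006, 3.14, -0.001]
contact_force: [-0.1, -0.7, 2.0]
grip_width: -0.0002
gripper_force: 0.6
clock: 12.7
tcp_pos: [0.5059, -0.1851, 0.1059]
orientation: [0.006, -3.141, -0.0]
contact_force: [-0.3, 0.5, -0.5]
grip_width: 0.0003
gripper_force: 0.0
```

```bash
python3 -m crank '[[0,0,-0.01,0,-1],[0,0,-0.01,0,-1],[0,0,0,0,-1]]'; python3 -m crank '[[0,0,-0.01,0,-1],[0,0,-0.01,0,-1],[0,0,0,0,-1]]'
```

```text
clock: 12.95
tcp_pos: [0.5057, -0.1853, 0.1023]
orientation: [0.006, -3.141, -0.0]
contact_force: [-2.1, 0.2, 3.5]
grip_width: 0.0002
gripper_force: 1.3
clock: 13.2
tcp_pos: [0.5048, -0.1853, 0.0992]
orientation: [0.005, -3.139, -0.002]
contact_force: [-8.1, 1.9, 14.5]
grip_width: -0.0001
gripper_force: 7.6
```

```bash
python3 -m crank '[[0,0,-0.01,0,-1],[0,0,-0.005,0,-1],[0,0,0,0,-1],[0,0,0,0,-1]]'
```

```text
clock: 13.53
tcp_pos: [0.5048, -0.1854, 0.0985]
orientation: [0.004, -3.14, -0.003]
contact_force: [-16.0, 4.8, 41.0]
grip_width: 0.0001
gripper_force: 20.9
```

The stop was firmly reached, so blue should have snapped. Now orange.

```bash
python3 -m crank '[[0,0,0.1,0,-1],[0,0,0.2,0,-1],[0,0,0.2,0,-1],[0,0.131,0,0.048,-1],[0,0.131,0,0.048,-1],[0,0.131,0,0.048,-1],[0,0.131,0,0.048,-1],[0,0.131,0,0.048,-1]]'; python3 -m crank '[[0,0.131,0,0.048,-1],[0,0,0,0,-1],[0,0,0,0,-1]]'; python3 look.py orange w7 .122; python3 look.py blue w8
```

```text
clock: 14.2
tcp_pos: [0.5061, -0.0529, 0.1955]
orientation: [-0.304, 3.126, 0.0]
contact_force: [0.3, -0.4, 0.9]
grip_width: 0.0001
gripper_force: 0.0
clock: 14.45
tcp_pos: [0.5062, -0.0263, 0.1953]
orientation: [-0.366, 3.12, 0.001]
contact_force: [-0.3, -0.5, 0.6]
grip_width: -0.0002
gripper_force: 0.0
tcp [ 0.5062 -0.0263  0.1953] yaw 103.22 w -0.0002 t 14.45
(246, 170, 19, 56) [ 0.5029 -0.0274] [0.0143 0.0458] yaw 12.8 cam [ 0.438 -0.041  0.338]
(346, 45, 37, 50) [0.395  0.0249] [0.0227 0.0322] yaw 31.3 cam [ 0.438 -0.041  0.338]
tcp [ 0.5061 -0.0279  0.1953] yaw 103.12 w 0.0002 t 14.5
(65, 126, 36, 50) [ 0.5016 -0.177 ] [0.027  0.0444] yaw -0.6 cam [ 0.438 -0.042  0.338]
```

```bash
python3 -m crank '[[-0.01,0,-0.1,0,-1],[0,0,-0.1,0,-1],[0,0,-0.1,0,-1],[0,0,-0.03,0,-1],[0,0,-0.03,0,-1],[0,0,-0.03,0,-1],[0,0,-0.03,0,-1],[0,0,0,0,-1]]'; python3 -m crank '[[0,0,-0.02,0,-1],[0,0,-0.02,0,-1],[0,0,-0.01,0,-1],[0,0,0,0,-1]]'
```

```text
clock: 15.22
tcp_pos: [0.504, -0.0283, 0.1109]
orientation: [0.36, -3.121, 0.0]
contact_force: [-0.4, 0.0, -0.0]
grip_width: 0.0001
gripper_force: 0.0
clock: 15.55
tcp_pos: [0.5036, -0.0282, 0.1013]
orientation: [0.36, -3.12, -0.0]
contact_force: [-2.5, -0.8, 4.7]
grip_width: -0.0002
gripper_force: 2.2
```

```bash
python3 -m crank '[[0,0,-0.01,0,-1],[0,0,-0.01,0,-1],[0,0,0,0,-1],[0,0,0,0,-1]]'; python3 -m crank '[[0,0,-0.008,0,-1],[0,0,0,0,-1],[0,0,0,0,-1]]'
```

```text
clock: 15.88
tcp_pos: [0.5031, -0.0284, 0.099]
orientation: [0.359, -3.119, -0.001]
contact_force: [-11.1, -0.6, 26.0]
grip_width: 0.0001
gripper_force: 12.8
clock: 16.13
tcp_pos: [0.5031, -0.0284, 0.0986]
orientation: [0.359, -3.12, -0.002]
contact_force: [-15.6, 0.0, 40.3]
grip_width: -0.0003
gripper_force: 20.4
```

```bash
python3 -m crank '[[0,0,0.1,0,-1],[0,0,0.2,0,-1],[0,0,0.2,0,-1],[0,0,0.2,0,-1],[0,0,0.2,0,-1],[0,0,0,0,-1],[0,0,0,0,-1]]'
python3 - <<'E'
from h import *
a=r.grab_frame('side');cv2.imwrite('pics/side2.png',cv2.resize(a[130:384,150:450],None,fx=2,fy=2))
E
```

```text
clock: 16.72
tcp_pos: [0.5057, -0.0278, 0.2783]
orientation: [-0.36, 3.114, 0.001]
contact_force: [0.8, 0.5, -1.1]
grip_width: -0.0002
gripper_force: 0.0
```

View pics/side2.png

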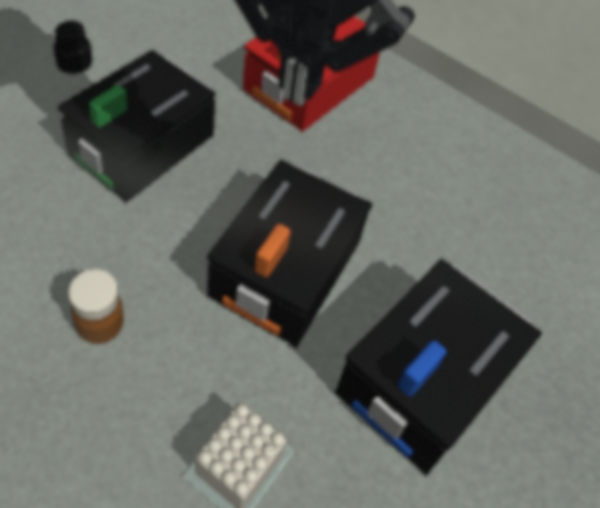

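All three lids are shut, at green (108,105), orange (272,250) and blue (423,368). The bystanders haven't moved. Handing in.

```bash
python3 -c "
from bench import r
print(r.hand_in())"
```

```text
the job is handed in; nothing more can be done
None
```

I tugged all three lids first: green was already latched, orange and blue were loose. I then pressed those two to their stops at about 40 N, well past the 11 N click. I did not tug them again to confirm the catches. All three look shut, the bystanders haven't moved, and the job is handed in at about 17 s.

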